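Make up the throwing kit and the decorating kit

TASK

Make up two kits for the pottery class. Throwing kit: lay the wooden rib flat on the floor of the round dish and stand the open water cup upright beside it. Decorating kit, in the divided wooden tray: lay the loop tool along the long compartment, stand the lidded jar upright in the larger of the two short compartments and the wooden stamp upright on its foot in the smaller one; leave the kiln prop, the stack of tiles and the pinch bowl where they are.

Things in the scene. Friction and masses are not known exactly. Their poses are not given: they have to be found in the camera images.
- tray: Divided tray of light wood, fixed, 186 (x) x 172 mm. Origin: centre of underside, z up. Floor top at z 4 mm; walls and dividers 4 mm thick, tops at z 22. Centres and inside sizes in mm, along x, y: long compartment (0, 42), 178 x 80; larger short one (-37, -42), 104 x 80; smaller short one (54, -42), 70 x 80. The two short ones lie end to end on the -y side.
- dish: Round flat terracotta dish, 190 mm across and 20 mm high, standing firmly on the table (it does not move). Origin: centre of its underside, z up. Flat floor, upper face at z = 5 mm, about 89 mm in radius inside; rim 4 mm thick.
- rib_c (a point): Potter's wooden rib: flat brown wooden plate, 90 mm long (x), 44 mm wide (y), 10 mm thick (z), one end half-round, lying flat on the table. The point is its centre.
- looptool_c (a point): Loop tool, lying on the table: square-section light wooden handle, 16 x 16 mm, with a steel wire loop (36 mm wide) at its end, 120 mm over all. The point is the middle of its length, 8 mm above its underside; x runs along it towards the loop. The handle spans x = -60 to +16 mm, loop the rest.
- cup_c (a point): Small open terracotta water cup, standing upright, 60 mm across the rim (narrower at the foot), 48 mm high. The point is its centre, half-way up (24 mm).
- jar_c (a point): Closed white glaze jar with a white cap, standing upright, 54 mm in diameter, 70 mm high. The point is its centre, half-way up (35 mm); the body can be held from about 10 to 50 mm above its foot.
- stamp_c (a point): Wooden clay stamp, standing upright on its round face: foot 38 mm across and 14 mm high, above it a plain round handle 26 mm in diameter up to the full height of 60 mm. The point is its centre, half-way up (30 mm).
- prop_c (a point): Bystander: square kiln prop of pale fired clay, 40 x 40 mm, 34 mm high; the point is its centre.
- tiles_c (a point): Bystander: stack of fired test tiles, 52 x 52 mm, 24 mm high; the point is its centre.
- pinch_c (a point): Bystander: small white pinch bowl, 60 mm across, 24 mm high; the point is its centre.
Not all that is in view belongs to the job. Leave any blue look-alike of the part that bears jar_c alone.

How it is judged:
By the outcome, as a careful person would: the job done as asked, in the order asked, and still so for the second after the job is handed in, with the robot touching nothing.
It also fails if it takes over 120 s, if anything falls off the work surface, if the arm or the gripper's body presses on something with over 40 N, if the wrist force passes 120 N, or if a joint passes its speed limit or range.

ROBOT

A 6-joint arm with a two-finger parallel gripper is mounted at the origin on the work surface. World frame = base frame: x ahead of the robot, y to its left, z up, the work surface at z = 0. Lengths are in m, angles in rad, forces in N, time in s.
With the tool pointing down it reaches from about 0.3 to 0.85 m from the base axis. Payload 5.4 kg.
Tool frame: the origin (TCP) lies on the centre line of the jaws, within the pads' length; the fingertips stand 25 mm ahead of it and the grasp point (between the pads) lies 6 mm ahead of it (ctrl.tip_extent is the distance from the TCP to the fingertips, in m); z points along the fingers, y is the line along which they close (so a half turn about z gives the same grasp; the last joint's range is limited). The gripper opens to 85 mm and grips with 20 to 120 N. Pads are 22 mm wide; open, the fingers measure 114 mm over their backs; the gripper's body (76 mm by 85 mm) begins 54 mm behind the grasp point. The pads swing forward as they close: fully open they stand 13 mm farther back than shut.
Start: joints at [0.922, 0.158, 1.597, -0, 1.386, -0.21], TCP at [0.244, 0.521, 0.256] pointing down, gripper open.
Joint ranges: [-2.91, 2.91], [-0.94, 2.29], [0.18, 2.7], [-1.29, 4.43], [0.17, 2.64], [-3, 3]. Speed limits (rad/s): [2.57, 2.57, 3.14, 3.14, 3.14, 3.14].

INTERFACE

Orientations are given as a unit quaternion [x, y, z, w].
In Python, from station import ctrl gives the robot as it stands.
- The arm moves only by the tool carry_out, never from a script. Its argument "plan" is text: rows parted by semicolons, each of 7 numbers parted by spaces: the closure, from -1 (fully open) to 1 (shut), then the shift along the world's x, y, z in mm, then the turn, a rotation vector about the world's x, y, z in rad. A call has 1 to 20 rows; each row is the pose to reach, as a shift and turn from the pose commanded when the call began; what a row does not reach only later rows make up. A row lasts 1/12 s, in which the tool goes at most 41.7 mm and 7.16 degrees, less where a joint would pass 70% of its speed; a pose out of reach is approached as far as the arm can. A call with a gripper value outside its range is refused whole. The fingers move at their own pace and stop on an object; "force" is the grip in N (left out, the last holds). Time passes only in rows, so rows that repeat a pose let the fingers close. It gives the time, the measured TCP pose, the force, the opening and the grip force at its end, in the units of the state.
- ctrl.sense(): the state, without advancing time (a new reading comes with each control period).
- ctrl.capture(name): name is "side" or "top"; returns the picture (420x560x3 uint8, blue, green, red); there is no depth.
- ctrl.camera_model(name): a dict with "mtx" (3x3 intrinsics, pixels), "k1" (the pictures are not rectified: a ray, as slopes to the right and down, at radius r is drawn at 1 + k1 r^2 times it, then the intrinsics apply), "xyz" and "orientation" of the camera in the world. Camera axes: x right, y down, z forward; pixel columns grow to the right and rows downward; lengths in m; the calibration is good to about 2 mm. A picture is of the moment at which its call begins. camera_model takes no time and is no camera call.
- ctrl.close_job(): hands the job in; it is judged then, once.
Trained networks look in the newest picture that a camera, given by its name, has taken for a name from the list of things; names that differ only in an ending like _2 or _b are one class to them, and where a whole thing is asked for, a point or a joint stands for the part that bears it (a point fixed in the world has none). Each returns a list of dicts, best first, with "score" (0 to 1); they miss things now and then, are a little off and sometimes report something else, mostly with a low value. They report only what shows in the picture. A call takes as long as a camera call. They do not tell look-alikes from the thing itself.
- ctrl.recognise(camera, query): "location" ([x, y, z] in m, in world coordinates, good to about 4 mm: the middle of the surface that is visible of it).
The state is a dict: "time_s": time; "q": joint angles; "qvel": joint speeds; "effort": joint torques, N m; "tcp_pos": TCP position; "tool_rot": TCP orientation; "force": force on the tool from outside, world axes, zero at the start; "wrist_torque": the same for the moment, N m; "finger_gap": opening from 0.0 (shut) to 1.0 (fully open); "grasp_force": force on a finger pad.
Only numpy, scipy, OpenCV 4.12 (cv2) and the standard library are available. Lean on these libraries where they do the work, as an engineer would, in place of code of your own. Each camera call takes 0.05 s, during which the arm holds its last target. There are 200 camera calls.

## Working session

There is one attempt and no reset: what is moved stays moved. The work goes in short steps, Python scripts to look and compute and a tool call to move; the robot and the scene stay as the last step left them, time stands still between calls to the robot, and variables do not carry over. Pictures are saved under pics/ and viewed, at most 17 in all, crops included, and the job is handed in when it is done.

Besides the shell and the picture viewer there is one more tool, called after ">>>" as name(argument=value, ...) on one line, values as JSON. carry_out: Moves the arm, as the interface text tells. Its arguments: {"type":"object","properties":{"plan":{"type":"string"},"force":{"type":"number"}},"required":["plan"]}

```bash
mkdir -p pics; ls
cat > h.py <<'E'
from station import ctrl
import numpy as np, cv2
from scipy.spatial.transform import Rotation as R
def cam(n):
    m=ctrl.camera_model(n); return np.array(m["mtx"]),m["k1"],np.array(m["xyz"]),R.from_quat(m["orientation"]).as_matrix()
def ray(n,u,v):
    K,k,t,M=cam(n)
    p=cv2.undistortPoints(np.array([[[u,v]]],float),K,np.array([k,0,0,0,0]))[0,0]
    return t,M@np.array([p[0],p[1],1])
def atz(n,u,v,z):
    t,d=ray(n,u,v); return t+d*(z-t[2])/d[2]
def px(n,P):
    K,k,t,M=cam(n); c=(np.atleast_2d(P)-t)@M
    return cv2.projectPoints(c,np.zeros(3),np.zeros(3),K,np.array([k,0,0,0,0]))[0][:,0]
E
python3 - <<'E'
from h import *
for n in("top","side"):
    im=ctrl.capture(n); cv2.imwrite(f"pics/{n}0.png",cv2.resize(im,(800,600),interpolation=cv2.INTER_CUBIC)); print(n,cam(n)[2].round(3),cam(n)[3][:,2].round(2))
    for q in "tray dish rib_c looptool_c cup_c jar_c stamp_c prop_c tiles_c pinch_c".split():
        for d in ctrl.recognise(n,q)[:3]: print(n,q,round(d["score"],2),np.round(d["location"],3),px(n,d["location"])[0].round()*1.43)
print(ctrl.sense()["time_s"])
E
```

```text
pics
top [0.493 0.002 1.141] [ 0.07  0.01 -1.  ]
top tray 0.91 [0.449 0.297 0.006] [194.48 384.67]
top tray 0.61 [ 0.566 -0.092  0.065] [463.32 294.58]
top dish 0.92 [ 0.468 -0.3    0.008] [606.32 360.36]
top rib_c 0.66 [0.479 0.006 0.011] [394.68 358.93]
top rib_c 0.4 [0.659 0.194 0.043] [258.83 235.95]
top looptool_c 0.97 [ 0.646 -0.201  0.016] [533.39 240.24]
top cup_c 0.86 [0.576 0.091 0.016] [333.19 293.15]
top jar_c 0.64 [ 0.564 -0.094  0.065] [464.75 296.01]
top jar_c 0.57 [ 0.474 -0.118  0.069] [484.77 360.36]
top jar_c 0.24 [0.449 0.298 0.004] [193.05 384.67]
top stamp_c 0.61 [0.66  0.193 0.042] [258.83 234.52]
top stamp_c 0.55 [ 0.561 -0.093  0.065] [464.75 297.44]
top tiles_c 0.94 [ 0.621 -0.334  0.022] [627.77 254.54]
top pinch_c 0.66 [0.617 0.334 0.017] [165.88 268.84]
side [ 0.139 -0.65   0.548] [ 0.46  0.71 -0.53]
side tray 0.67 [0.448 0.28  0.005] [275.99 286.  ]
side dish 0.73 [ 0.463 -0.296  0.006] [461.89 476.19]
side rib_c 0.92 [ 0.471 -0.002  0.013] [354.64 351.78]
side looptool_c 0.9 [ 0.643 -0.204  0.015] [519.09 381.81]
side looptool_c 0.36 [ 0.461 -0.298  0.002] [461.89 480.48]
side cup_c 0.77 [0.572 0.075 0.031] [383.24 303.16]
side jar_c 0.97 [ 0.457 -0.136  0.044] [390.39 384.67]
side jar_c 0.95 [ 0.554 -0.113  0.049] [437.58 351.78]
side stamp_c 0.45 [0.659 0.192 0.029] [390.39 267.41]
side prop_c 0.56 [0.68  0.005 0.027] [454.74 307.45]
side tiles_c 0.66 [ 0.61  -0.342  0.022] [573.43 444.73]
side pinch_c 0.66 [ 0.556 -0.111  0.046] [437.58 351.78]
side pinch_c 0.52 [0.62  0.34  0.014] [340.34 250.25]
1.1
```

View pics/top0.png

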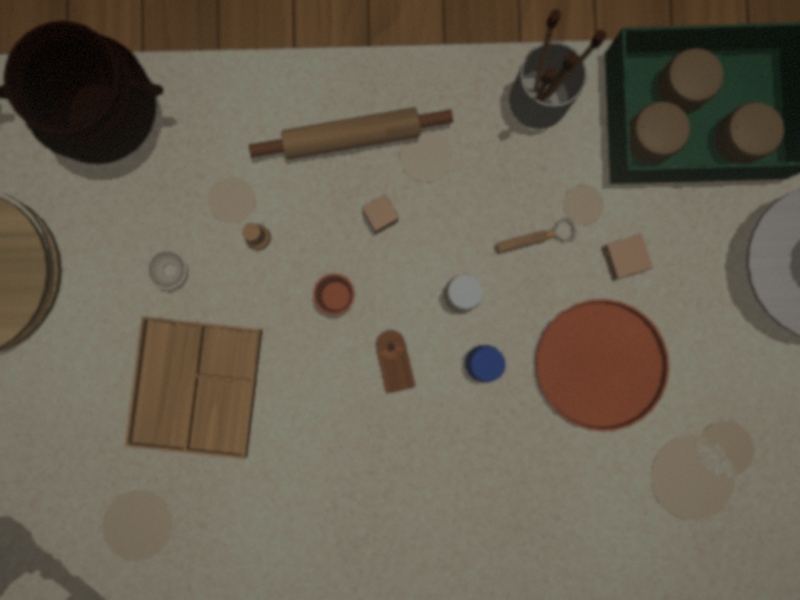

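View pics/side0.png

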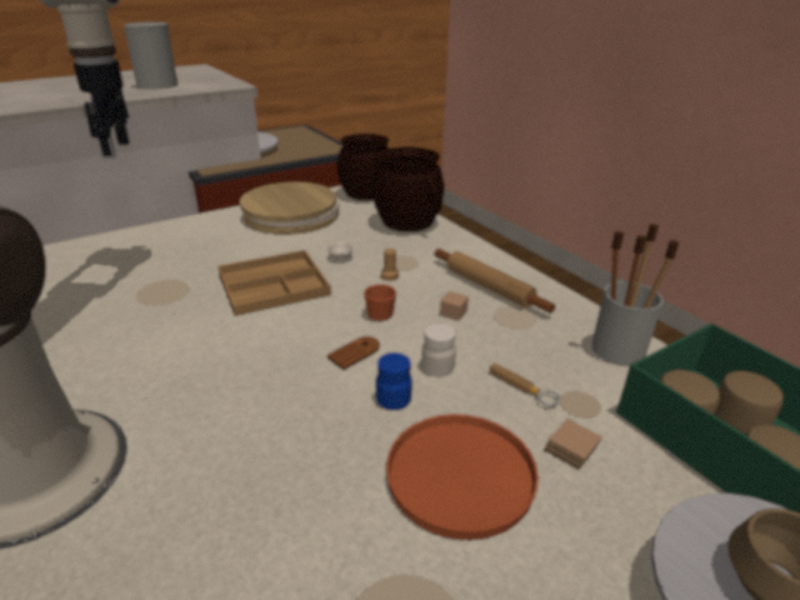

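The top view shows the tray at (195,387) with its dividers: the long compartment on the left, the small short one upper right and the large one lower right. It also shows the rib (395,360), cup (334,294), white jar (464,293), blue look-alike (485,364), stamp (257,236), loop tool (535,236) with its loop to the right, and dish (601,364). The networks agree with this. I'll enlarge to get accurate poses.

Run:
```python
from h import *
im=cv2.convertScaleAbs(ctrl.capture("top"),alpha=1.8); cv2.imwrite("pics/full.png",im)
for n,x,y in(("L",85,150),("R",255,140)):
    cv2.imwrite(f"pics/crop{n}.png",cv2.resize(im[y:y+150,x:x+200],None,fx=4,fy=4,interpolation=cv2.INTER_CUBIC))
```

```text
(no output)
```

View pics/cropL.png

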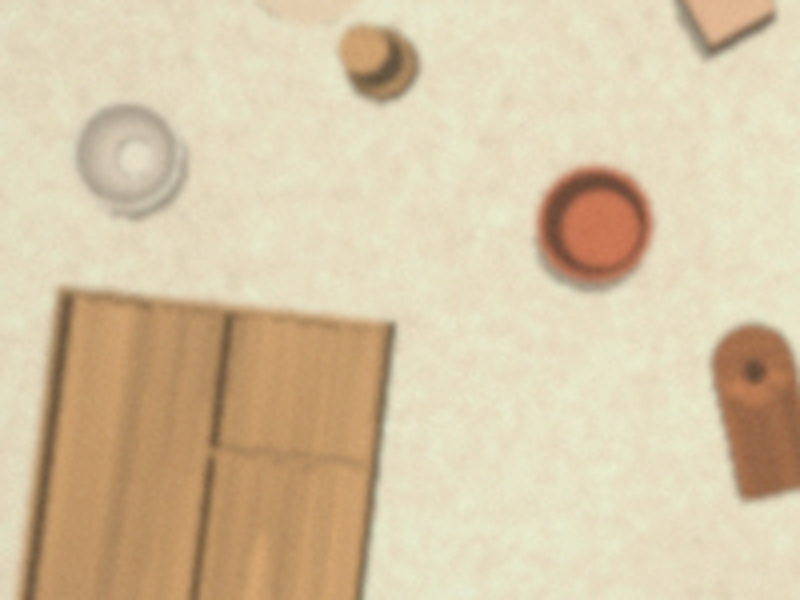

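View pics/cropR.png

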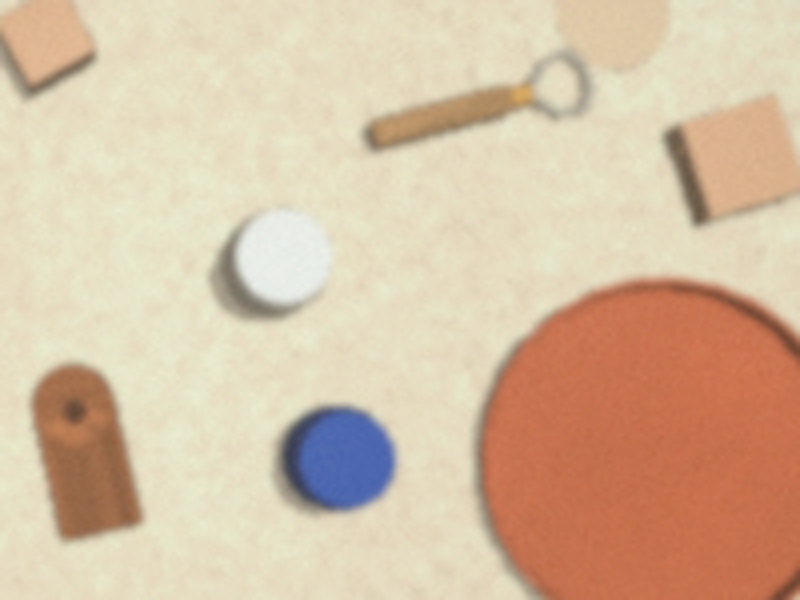

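The crops give sharper pixel positions. Left crop: tray corners (60,288) and (393,323), cup rim (595,225), stamp top (366,50). Right crop: rib from its round end (73,363) to the foot corners (63,541) and (142,521), white cap (282,258), loop tool from (371,133) to (590,80).

Run:
```python
from h import *
A=lambda u,v,z:atz("top",u,v,z)[:2]
L=lambda x,y,z:A(85+(x+.5)/4-.5,150+(y+.5)/4-.5,z)
Q=lambda x,y,z:A(255+(x+.5)/4-.5,140+(y+.5)/4-.5,z)
F=lambda x,y,z:A((x+.5)*.7-.5,(y+.5)*.7-.5,z)
p=lambda s,v:print(s,np.round(np.array(v)*1e3,1))
c=[L(60,288,.022),L(393,323,.022),F(246,456,.022),F(128,443,.022)]
p("tray c",np.mean(c,0)); x=(c[0]-c[3]+c[1]-c[2])/2; y=(c[0]-c[1]+c[3]-c[2])/2
p("size",[np.linalg.norm(x),np.linalg.norm(y)]); print("yaw",np.arctan2(x[1],x[0]),np.arctan2(-y[0],y[1]))
t=np.mean(c,0); a=np.arctan2(x[1],x[0]); M=np.array([[np.cos(a),-np.sin(a)],[np.sin(a),np.cos(a)]])
for n,o in dict(long=(0,.042),large=(-.037,-.042),small=(.054,-.042)).items(): p(n,t+M@o)
p("cup",L(595,225,.048)); p("stamp",L(366,50,.06)); p("jar",Q(282,258,.07)); p("blue",Q(342,458,.07))
e=Q(73,363,.01);b=(Q(63,541,.01)+Q(142,521,.01))/2; p("rib",(e+b)/2); d=e-b; print(np.linalg.norm(d),np.arctan2(d[1],d[0]))
e=Q(590,80,.008);b=Q(370,134,.010); p("loop",(e+b)/2); d=e-b; print(np.linalg.norm(d),np.arctan2(d[1],d[0]))
p("dish",F(601.3,364,.02)); p("dishedges",[F(535,364,.02),F(668,364,.02)])
s=ctrl.sense(); print(s["time_s"],s["tcp_pos"],s["finger_gap"],R.from_quat(s["tool_rot"]).as_matrix().round(3),ctrl.tip_extent)
for n,cs,z in(("cupmask",((0,0,90),(75,90,255)),.048),):pass
```

```text
tray c [447. 292.]
size [180.7 170.8]
yaw -0.12391056267917645 -0.13105265344956218
long [452.2 333.6]
large [405.1 254.8]
small [495.4 243.6]
cup [571.7  88.4]
stamp [661.5 200.6]
jar [569.2 -94.4]
blue [ 470.3 -120.7]
rib [477.9   3.7]
0.08799652748130822 0.1502084916678159
loop [ 650.1 -205.7]
0.11885170380232077 -1.3522478184443305
dish [ 464.4 -290.9]
dishedges [[ 466.6 -196.3]
 [ 462.3 -385.5]]
1.15 [0.24430194 0.52048383 0.25627384] 1.0029541758382796 [[-0.905  0.425 -0.   ]
 [ 0.425  0.905 -0.   ]
 [-0.    -0.    -1.   ]] 0.025
```

>>> carry_out(plan="-0.4 80 -180 0 0 0 0.3;-0.4 160 -360 0 0 0 0.59;-0.4 234 -517 0 0 0 0.59;-0.4 234 -517 0 0 0 0.59;-0.4 234 -517 0 0 0 0.59;-0.4 234 -517 0 0 0 0.59;-0.4 234 -517 0 0 0 0.59;-0.4 234 -517 0 0 0 0.59;-0.4 234 -517 0 0 0 0.59;-0.4 234 -517 0 0 0 0.59;-0.4 234 -517 0 0 0 0.59;-0.4 234 -517 0 0 0 0.59;-0.4 234 -517 0 0 0 0.59;-0.4 234 -517 0 0 0 0.59;-0.4 234 -517 -100 0 0 0.59;-0.4 234 -517 -180 0 0 0.59;-0.4 234 -517 -180 0 0 0.59;-0.4 234 -517 -180 0 0 0.59;-0.4 234 -517 -180 0 0 0.59;-0.4 234 -517 -180 0 0 0.59", force=40)

```text
time_s: 2.82
tcp_pos: [0.4746, 0.0042, 0.072]
tool_rot: [-0.075, 0.997, 0.001, -0.004]
force: [0.9, -0.8, -0.4]
finger_gap: 0.699
grasp_force: 0.0
```

>>> carry_out(plan="-0.4 0 0 -15 0 0 0;-0.4 0 0 -30 0 0 0;-0.4 0 0 -38 0 0 0;-0.4 0 0 -42 0 0 0;-0.4 0 0 -45 0 0 0;-0.4 0 0 -45 0 0 0;-0.4 0 0 -45 0 0 0")

```text
time_s: 3.4
tcp_pos: [0.479, 0.0034, 0.0321]
tool_rot: [-0.076, 0.997, -0.0, 0.001]
force: [-0.1, -0.4, 0.2]
finger_gap: 0.695
grasp_force: 0.0
```

Run:
```python
from h import *
im=cv2.convertScaleAbs(ctrl.capture("side"),alpha=1.6); u,v=px("side",[.478,.004,.03])[0].astype(int); print(u,v)
cv2.imwrite("pics/s1.png",cv2.resize(im[v-75:v+75,u-100:u+100],None,fx=3,fy=3,interpolation=cv2.INTER_CUBIC))
```

```text
249 237
```

View pics/s1.png

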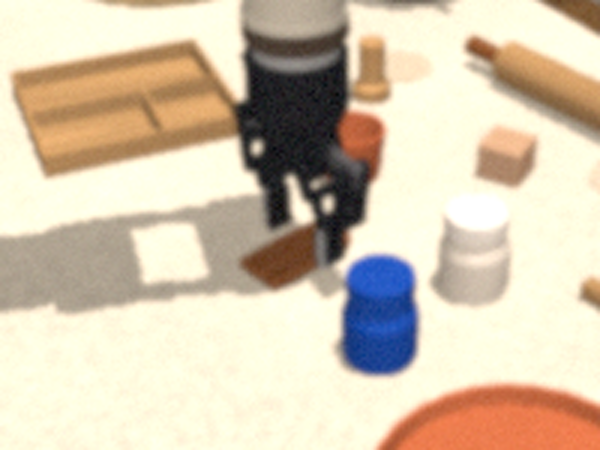

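The fingers straddle the rib, one on each side (crop about (280,215) and (330,250)). I'll lower a little and close.

>>> carry_out(plan="-0.3 0 0 -4 0 0 0;-0.3 0 0 -7 0 0 0;-0.3 0 0 -7 0 0 0;1 0 0 -7 0 0 0;1 0 0 -7 0 0 0;1 0 0 -7 0 0 0;1 0 0 -7 0 0 0;1 0 0 -7 0 0 0;1 0 0 -7 0 0 0", force=40)

```text
time_s: 4.2
tcp_pos: [0.4785, 0.0035, 0.0245]
tool_rot: [-0.076, 0.997, -0.0, 0.0]
force: [0.6, -0.6, 2.1]
finger_gap: 0.498
grasp_force: 40.4
```

>>> carry_out(plan="1 0 0 30 0 0 0;1 0 0 60 0 0 0;1 0 0 95 0 0 0;1 0 0 130 0 0 0;1 0 -20 130 0 0 0;1 -2 -50 130 0 0 0;1 -3 -85 130 0 0 0;1 -4 -120 130 0 0 0;1 -5 -155 130 0 0 0;1 -6 -190 130 0 0 0;1 -7 -225 130 0 0 0;1 -8 -260 130 0 0 0;1 -10 -290 130 0 0 0;1 -10 -312 130 0 0 0;1 -10 -323 120 0 0 0;1 -10 -323 90 0 0 0;1 -10 -323 60 0 0 0;1 -10 -323 40 0 0 0;1 -10 -323 30 0 0 0;1 -10 -323 30 0 0 0")

```text
time_s: 5.87
tcp_pos: [0.4666, -0.3178, 0.0514]
tool_rot: [-0.076, 0.997, 0.002, -0.002]
force: [-0.6, 0.1, -0.2]
finger_gap: 0.505
grasp_force: 40.7
```

Run:
```python
from h import *
im=cv2.convertScaleAbs(ctrl.capture("side"),alpha=1.6); u,v=px("side",[.465,-.3,.03])[0].astype(int); print(u,v)
cv2.imwrite("pics/s2.png",cv2.resize(im[v-75:v+75,u-100:u+100],None,fx=3,fy=3,interpolation=cv2.INTER_CUBIC))
s=ctrl.sense(); print(s["tcp_pos"],s["finger_gap"])
```

```text
326 324
[ 0.46772873 -0.31884893  0.05342891] 0.4993009455289139
```

View pics/s2.png

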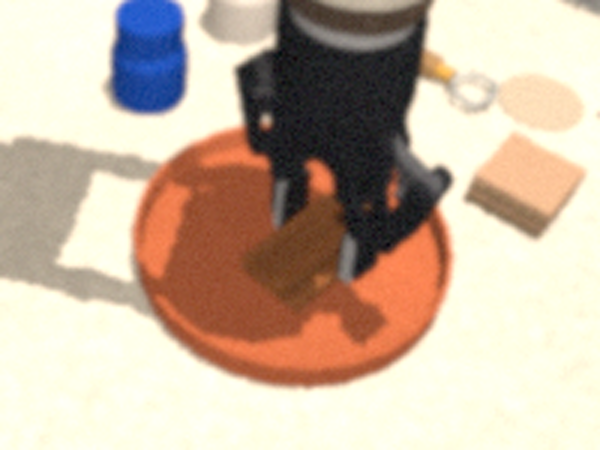

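The rib is level in the jaws (crop (295,250)), above the dish and inside its rim. I'll lower 24 mm and release with a partial opening.

>>> carry_out(plan="1 0 0 -12 0 0 0;1 0 0 -20 0 0 0;1 0 0 -24 0 0 0;1 0 0 -24 0 0 0;1 0 0 -24 0 0 0")

```text
time_s: 6.33
tcp_pos: [0.4684, -0.3196, 0.0305]
tool_rot: [-0.076, 0.997, -0.0, 0.0]
force: [0.0, 0.7, 0.7]
finger_gap: 0.501
grasp_force: 40.7
```

>>> carry_out(plan="-0.25 0 0 0 0 0 0;-0.25 0 0 0 0 0 0;-0.25 0 0 0 0 0 0;-0.25 0 0 20 0 0 0;-0.25 0 0 55 0 0 0;-1 0 0 95 0 0 0;-1 0 0 130 0 0 0;-1 10 30 130 0 0 -0.12;-1 20 70 130 0 0 -0.24;-1 30 110 130 0 0 -0.36;-1 40 150 130 0 0 -0.48;-1 50 190 130 0 0 -0.6;-1 60 230 130 0 0 -0.72;-1 70 270 130 0 0 -0.84;-1 80 310 130 0 0 -0.96;-1 90 350 130 0 0 -1.08;-1 104 380 130 0 0 -1.2;-1 104 408 130 0 0 -1.32;-1 104 408 130 0 0 -1.44;-1 104 408 130 0 0 -1.57")

```text
time_s: 8.0
tcp_pos: [0.5723, 0.0916, 0.1604]
tool_rot: [0.63, 0.777, 0.0, -0.0]
force: [0.1, -0.4, 0.4]
finger_gap: 1.0
grasp_force: 0.0
```

Run:
```python
from h import *
im=ctrl.capture("top"); s=ctrl.sense(); print(s["tcp_pos"],s["q"][5],s["finger_gap"])
cv2.imwrite("pics/t3.png",cv2.resize(cv2.convertScaleAbs(im[130:310,255:495],alpha=1.8),None,fx=3,fy=3,interpolation=cv2.INTER_CUBIC))
```

```text
[0.57224973 0.09026407 0.16038639] -0.25423305326288026 1.002571165648712
```

View pics/t3.png

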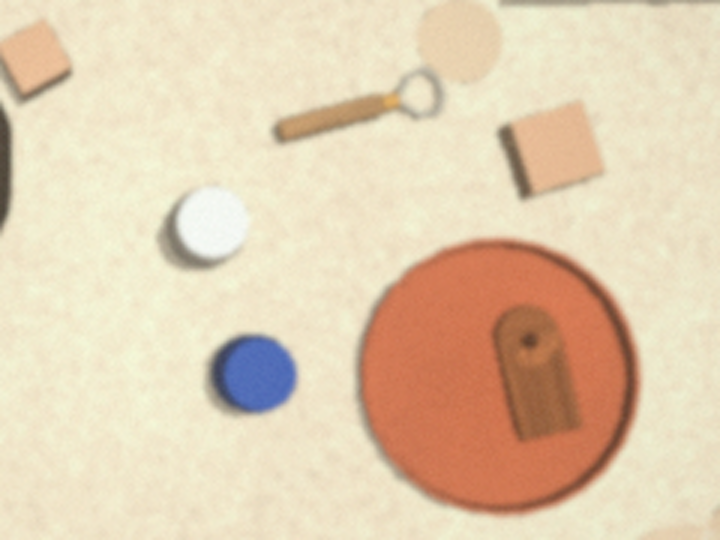

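The rib lies flat in the right-hand part of the dish (crop (537,373)). There is room for the cup on its left.

>>> carry_out(plan="-1 0 0 -30 0 0 0;-1 0 0 -60 0 0 0;-1 0 0 -90 0 0 0;-1 0 0 -108 0 0 0;-1 0 0 -118 0 0 0;-1 0 0 -118 0 0 0;-1 0 0 -118 0 0 0;1 0 0 -118 0 0 0;1 0 0 -118 0 0 0;1 0 0 -118 0 0 0;1 0 0 -118 0 0 0;1 0 0 -118 0 0 0;1 0 0 -118 0 0 0", force=25)

```text
time_s: 9.13
tcp_pos: [0.5737, 0.0884, 0.0446]
tool_rot: [0.629, 0.778, 0.001, 0.001]
force: [-2.9, -0.9, 6.1]
finger_gap: 0.68
grasp_force: 25.8
```

>>> carry_out(plan="1 0 0 25 0 0 0;1 0 0 60 0 0 0;1 0 0 95 0 0 0;1 0 0 120 0 0 0;1 -10 -30 120 0 0 0;1 -20 -60 120 0 0 0;1 -31 -93 120 0 0 0;1 -42 -126 120 0 0 0;1 -53 -159 120 0 0 0;1 -64 -192 120 0 0 0;1 -75 -225 120 0 0 0;1 -86 -258 120 0 0 0;1 -97 -291 120 0 0 0;1 -108 -323 120 0 0 0;1 -114 -341 110 0 0 0;1 -114 -341 80 0 0 0;1 -114 -341 50 0 0 0;1 -114 -341 30 0 0 0;1 -114 -341 20 0 0 0;1 -114 -341 20 0 0 0")

```text
time_s: 10.8
tcp_pos: [0.457, -0.2514, 0.0604]
tool_rot: [0.629, 0.778, 0.0, -0.002]
force: [-1.0, 0.7, -1.7]
finger_gap: 0.678
grasp_force: 27.5
```

Run:
```python
from h import *
im=cv2.convertScaleAbs(ctrl.capture("side"),alpha=1.6); u,v=px("side",[.465,-.28,.03])[0].astype(int)
cv2.imwrite("pics/s4.png",cv2.resize(im[v-75:v+75,u-100:u+100],None,fx=3,fy=3,interpolation=cv2.INTER_CUBIC))
s=ctrl.sense(); print(s["tcp_pos"],s["finger_gap"])
```

```text
[ 0.45809167 -0.25222953  0.0622201 ] 0.6735813556173689
```

View pics/s4.png

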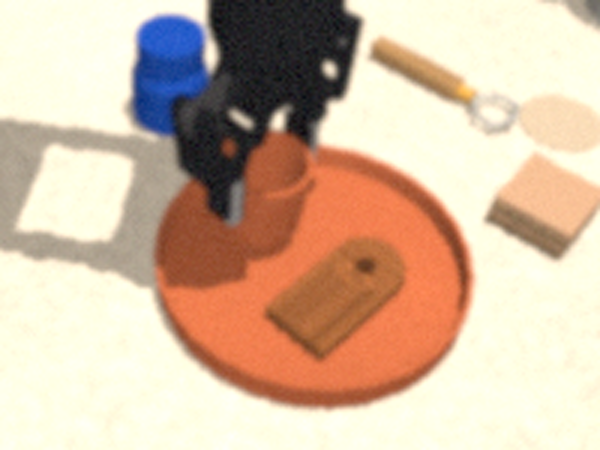

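The cup hangs upright in the jaws (crop (275,195)) and is clear of the rib. I'll lower it.

>>> carry_out(plan="1 0 0 -5 0 0 0;1 0 0 -9 0 0 0;1 0 0 -12 0 0 0;1 0 0 -12 0 0 0;1 0 0 -12 0 0 0")

```text
time_s: 11.27
tcp_pos: [0.4585, -0.2526, 0.0506]
tool_rot: [0.629, 0.778, -0.0, 0.0]
force: [-1.1, -0.1, -1.3]
finger_gap: 0.678
grasp_force: 27.5
```

>>> carry_out(plan="1 0 0 -2 0 0 0;1 0 0 -2 0 0 0;1 0 0 -4 0 0 0;1 0 0 -4 0 0 0")

```text
time_s: 11.6
tcp_pos: [0.4589, -0.2532, 0.0495]
tool_rot: [0.629, 0.778, -0.0, 0.0]
force: [-8.5, 6.6, 23.6]
finger_gap: 0.673
grasp_force: 28.8
```

>>> carry_out(plan="1 0 0 2 0 0 0;-1 0 0 3 0 0 0;-1 0 0 3 0 0 0;-1 0 0 3 0 0 0;-1 0 0 3 0 0 0;-1 0 0 30 0 0 0;-1 0 0 65 0 0 0;-1 0 0 100 0 0 0;0 30 11 100 0 0 0;0 65 24 100 0 0 0;0 100 37 100 0 0 0;0 135 50 100 0 0 0;0 165 61 100 0 0 0;0 186 69 100 0 0 0;0 186 69 100 0 0 0;0 186 69 75 0 0 0;0 186 69 45 0 0 0;0 186 69 15 0 0 0;0 186 69 0 0 0 0;0 186 69 0 0 0 0")

```text
time_s: 13.27
tcp_pos: [0.6405, -0.1821, 0.0411]
tool_rot: [0.629, 0.777, -0.001, -0.005]
force: [0.0, 1.1, -0.5]
finger_gap: 0.501
grasp_force: 0.0
```

Run:
```python
from h import *
a=cv2.convertScaleAbs(ctrl.capture("side"),alpha=1.6); b=cv2.convertScaleAbs(ctrl.capture("top"),alpha=1.8)
u,v=px("side",[.56,-.22,.03])[0].astype(int);f=lambda i,u,v:cv2.resize(i[v-75:v+75,u-65:u+65],None,fx=3,fy=3,interpolation=cv2.INTER_CUBIC)
w,x=px("top",[.56,-.25,.03])[0].astype(int)
cv2.imwrite("pics/s5.png",np.hstack([f(a,u,v),f(b,w,x)]))
s=ctrl.sense(); print(s["tcp_pos"],s["finger_gap"])
```

```text
[ 0.64414032 -0.18375738  0.04658108] 0.4976765984650319
```

View pics/s5.png

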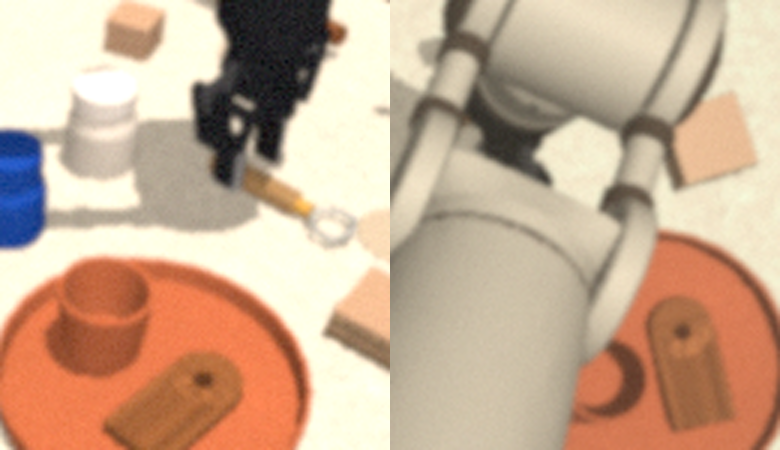

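The cup stands upright in the dish beside the rib. The jaws straddle the tail half of the loop tool's handle, so I'll shift a little towards its middle, lower and grip.

>>> carry_out(plan="0 1 -6 -8 0 0 0;0 1 -6 -15 0 0 0;0 1 -6 -19 0 0 0;0 1 -6 -19 0 0 0;0 1 -6 -19 0 0 0;1 1 -6 -19 0 0 0;1 1 -6 -19 0 0 0;1 1 -6 -19 0 0 0;1 1 -6 -19 0 0 0;1 1 -6 -19 0 0 0;1 1 -6 -19 0 0 0", force=40)

```text
time_s: 14.28
tcp_pos: [0.6458, -0.1897, 0.0279]
tool_rot: [0.629, 0.778, 0.0, 0.001]
force: [-0.3, 0.5, 3.5]
finger_gap: 0.171
grasp_force: 40.4
```

>>> carry_out(plan="1 0 0 30 0 0 0;1 0 0 65 0 0 0;1 0 0 100 0 0 0;1 0 0 120 0 0 0;1 -14 35 120 0 0 0.08;1 -28 70 120 0 0 0.16;1 -42 105 120 0 0 0.24;1 -56 140 120 0 0 0.32;1 -70 175 120 0 0 0.4;1 -84 210 120 0 0 0.48;1 -98 245 120 0 0 0.56;1 -112 280 120 0 0 0.64;1 -126 315 120 0 0 0.72;1 -140 350 120 0 0 0.8;1 -154 385 120 0 0 0.88;1 -168 420 120 0 0 0.96;1 -182 455 120 0 0 1.04;1 -196 490 120 0 0 1.12;1 -210 526 120 0 0 1.2;1 -210 526 120 0 0 1.227")

```text
time_s: 15.95
tcp_pos: [0.4319, 0.3416, 0.147]
tool_rot: [0.062, 0.998, 0.001, -0.001]
force: [0.3, -0.3, -1.3]
finger_gap: 0.171
grasp_force: 39.9
```

>>> carry_out(plan="1 0 0 -25 0 0 0;1 0 0 -55 0 0 0;1 0 0 -80 0 0 0;1 0 0 -95 0 0 0;1 0 0 -95 0 0 0;1 0 0 -95 0 0 0")

```text
time_s: 16.45
tcp_pos: [0.4344, 0.3361, 0.0515]
tool_rot: [0.066, 0.998, -0.001, -0.001]
force: [-0.1, -0.4, -0.6]
finger_gap: 0.178
grasp_force: 39.9
```

Run:
```python
from h import *
a=cv2.convertScaleAbs(ctrl.capture("side"),alpha=1.6); b=cv2.convertScaleAbs(ctrl.capture("top"),alpha=1.8)
u,v=px("side",[.45,.29,.03])[0].astype(int);f=lambda i,u,v:cv2.resize(i[v-75:v+75,u-65:u+65],None,fx=3,fy=3,interpolation=cv2.INTER_CUBIC)
w,x=px("top",[.45,.29,.03])[0].astype(int)
cv2.imwrite("pics/s6.png",np.hstack([f(a,u,v),f(b,w,x)]))
s=ctrl.sense(); print(s["tcp_pos"],s["finger_gap"],s["tool_rot"])
```

```text
[0.43625626 0.33693163 0.05365154] 0.17784621510520632 [6.64141370e-02 9.97791492e-01 5.40145333e-04 1.00463528e-03]
```

View pics/s6.png

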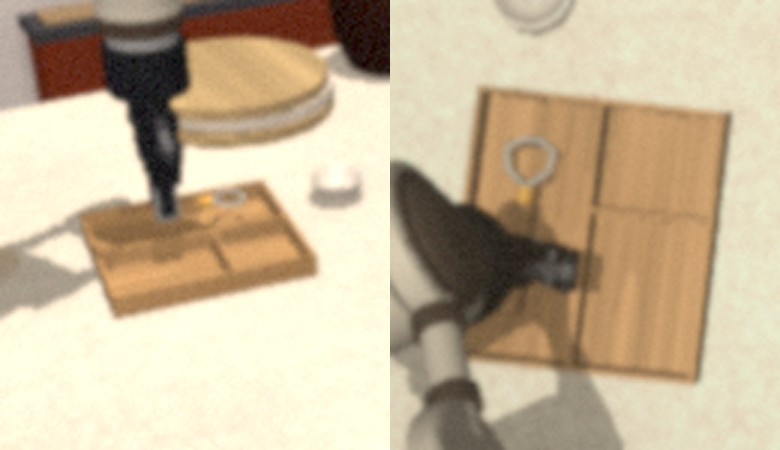

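The loop tool points along the long compartment, with the loop at crop (528,160) between the walls at about 485 and 600. I'll lower it.

>>> carry_out(plan="1 0 0 -8 0 0 0;1 0 0 -16 0 0 0;1 0 0 -21 0 0 0;1 0 0 -21 0 0 0;1 0 0 -21 0 0 0")

```text
time_s: 16.97
tcp_pos: [0.4356, 0.3366, 0.0315]
tool_rot: [0.066, 0.998, 0.0, 0.0]
force: [-0.6, -0.6, 3.0]
finger_gap: 0.171
grasp_force: 41.1
```

>>> carry_out(plan="0.2 0 0 1 0 0 0;0.2 0 0 1 0 0 0;0.2 0 0 1 0 0 0;0.2 0 0 25 0 0 0;0.2 0 0 60 0 0 0;-1 0 0 95 0 0 0;-1 0 0 110 0 0 0;-1 11 -35 110 0 0 0;-1 22 -70 110 0 0 0;-1 33 -105 110 0 0 0;-1 44 -140 110 0 0 0;-1 55 -175 110 0 0 0;-1 66 -210 110 0 0 0;-1 77 -245 110 0 0 0;-1 88 -280 110 0 0 0;-1 99 -315 110 0 0 0;-1 110 -350 110 0 0 0;-1 121 -385 110 0 0 0;-1 132 -420 110 0 0 0;-1 134 -431 110 0 0 0")

```text
time_s: 18.63
tcp_pos: [0.5705, -0.0993, 0.1416]
tool_rot: [0.068, 0.998, -0.001, 0.001]
force: [0.5, -0.1, 0.1]
finger_gap: 1.001
grasp_force: 0.0
```

>>> carry_out(plan="-1 0 0 -15 0 0 0;-1 0 0 -40 0 0 0;-1 0 0 -70 0 0 0;-1 0 0 -90 0 0 0;-1 0 0 -101 0 0 0;-1 0 0 -101 0 0 0;-1 0 0 -101 0 0 0;1 0 0 -101 0 0 0;1 0 0 -101 0 0 0;1 0 0 -101 0 0 0;1 0 0 -101 0 0 0;1 0 0 -101 0 0 0;1 0 0 -101 0 0 0", force=30)

```text
time_s: 19.72
tcp_pos: [0.5706, -0.095, 0.0423]
tool_rot: [0.066, 0.998, -0.001, 0.001]
force: [-1.4, 0.1, 5.0]
finger_gap: 0.617
grasp_force: 31.5
```

Run:
```python
from h import *
a=cv2.convertScaleAbs(ctrl.capture("side"),alpha=1.6); b=cv2.convertScaleAbs(ctrl.capture("top"),alpha=1.8)
u,v=px("side",[.55,-.1,.04])[0].astype(int);f=lambda i,u,v:cv2.resize(i[v-75:v+75,u-65:u+65],None,fx=3,fy=3,interpolation=cv2.INTER_CUBIC)
w,x=px("top",[.45,.29,.03])[0].astype(int)
cv2.imwrite("pics/s7.png",np.hstack([f(a,u,v),f(b,w,x)]))
```

```text
(no output)
```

View pics/s7.png

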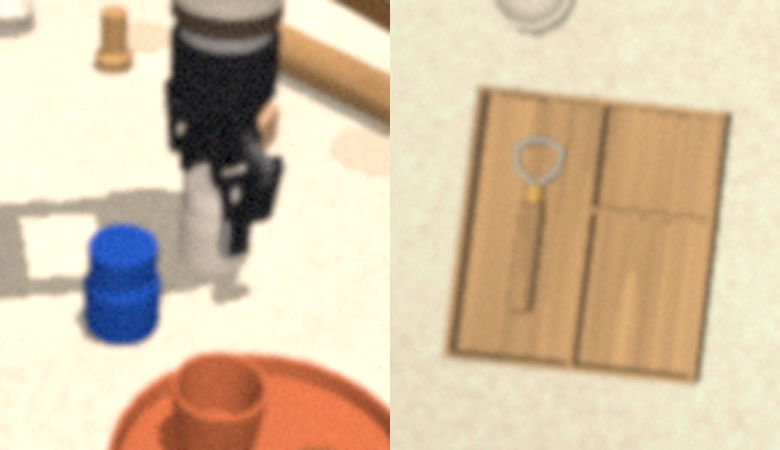

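The loop tool lies along the long compartment and the white jar is in the jaws, with the blue one untouched. I'll carry the jar over.

>>> carry_out(plan="1 0 0 30 0 0 0;1 0 0 65 0 0 0;1 0 0 100 0 0 0;1 -5 10 120 0 0 -0.06;1 -17 35 120 0 0 -0.18;1 -29 62 120 0 0 -0.3;1 -42 88 120 0 0 -0.42;1 -54 115 120 0 0 -0.54;1 -67 141 120 0 0 -0.66;1 -80 168 120 0 0 -0.78;1 -92 195 120 0 0 -0.9;1 -105 222 120 0 0 -1.02;1 -118 248 120 0 0 -1.14;1 -130 275 120 0 0 -1.26;1 -143 302 120 0 0 -1.38;1 -155 328 120 0 0 -1.5;1 -165 350 120 0 0 -1.57;1 -165 350 95 0 0 -1.57;1 -165 350 65 0 0 -1.57;1 -165 350 45 0 0 -1.57")

```text
time_s: 21.48
tcp_pos: [0.4034, 0.2559, 0.0841]
tool_rot: [0.752, 0.659, -0.0, -0.0]
force: [-1.7, 0.1, -2.2]
finger_gap: 0.616
grasp_force: 32.6
```

>>> carry_out(plan="1 0 0 -10 0 0 0;1 0 0 -25 0 0 0;1 0 0 -33 0 0 0;1 0 0 -36 0 0 0;1 0 0 -36 0 0 0;1 0 0 -36 0 0 0")

```text
time_s: 21.98
tcp_pos: [0.405, 0.2557, 0.0502]
tool_rot: [0.752, 0.659, 0.001, 0.0]
force: [-0.0, -0.6, -1.4]
finger_gap: 0.612
grasp_force: 32.6
```

Run:
```python
from h import *
a=cv2.convertScaleAbs(ctrl.capture("side"),alpha=1.6); b=cv2.convertScaleAbs(ctrl.capture("top"),alpha=1.8)
u,v=px("side",[.43,.26,.04])[0].astype(int);f=lambda i,u,v:cv2.resize(i[v-75:v+75,u-65:u+65],None,fx=3,fy=3,interpolation=cv2.INTER_CUBIC)
w,x=px("top",[.45,.29,.03])[0].astype(int)
cv2.imwrite("pics/s8.png",np.hstack([f(a,u,v),f(b,w,x)]))
s=ctrl.sense(); print(s["tcp_pos"],s["tool_rot"],s["force"])
```

```text
[0.40523202 0.25577924 0.05040271] [7.52276642e-01 6.58846489e-01 9.90117851e-04 4.21403908e-04] [-0.24028856 -0.41995112 -0.6842888 ]
```

View pics/s8.png

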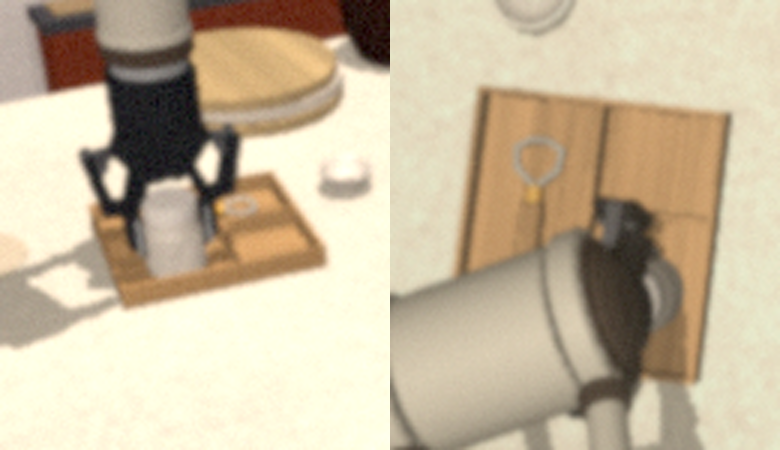

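The jar is upright inside the larger short compartment. I'll lower the last 4 mm.

>>> carry_out(plan="1 0 0 -2 0 0 0;1 0 0 -3 0 0 0;1 0 0 -4 0 0 0;1 0 0 -4 0 0 0;1 0 0 -4 0 0 0")

```text
time_s: 22.5
tcp_pos: [0.4047, 0.2557, 0.0463]
tool_rot: [0.752, 0.659, 0.0, 0.0]
force: [-2.4, -0.2, 6.6]
finger_gap: 0.619
grasp_force: 33.3
```

>>> carry_out(plan="-0.6 0 0 1 0 0 0;-0.6 0 0 1 0 0 0;-0.6 0 0 1 0 0 0;-0.6 0 0 25 0 0 0;-0.6 0 0 60 0 0 0;-0.6 0 0 100 0 0 0;-0.6 10 -2 110 0 0 0.12;-0.6 30 -6 110 0 0 0.24;-0.6 50 -10 110 0 0 0.36;-0.6 70 -15 110 0 0 0.48;-0.6 90 -19 110 0 0 0.6;-0.6 110 -24 110 0 0 0.72;-0.6 130 -28 110 0 0 0.84;-0.6 150 -32 110 0 0 0.96;-0.6 170 -36 110 0 0 1.08;-0.6 190 -40 110 0 0 1.2;-0.6 210 -45 110 0 0 1.32;-0.6 230 -50 110 0 0 1.44;-0.6 257 -55 110 0 0 1.57;-0.6 257 -55 110 0 0 1.57")

```text
time_s: 24.17
tcp_pos: [0.6646, 0.1987, 0.1545]
tool_rot: [0.065, 0.998, -0.0, 0.001]
force: [-0.1, -0.2, -0.0]
finger_gap: 0.799
grasp_force: 0.0
```

>>> carry_out(plan="-0.5 0 0 -15 0 0 0;-0.5 0 0 -40 0 0 0;-0.5 0 0 -60 0 0 0;-0.5 0 0 -60 0 0 0;-0.5 0 0 -60 0 0 0")

```text
time_s: 24.58
tcp_pos: [0.6588, 0.2008, 0.0929]
tool_rot: [0.067, 0.998, -0.0, -0.003]
force: [-0.6, 0.4, -0.2]
finger_gap: 0.748
grasp_force: 0.0
```

Run:
```python
from h import *
a=cv2.convertScaleAbs(ctrl.capture("side"),alpha=1.6); b=cv2.convertScaleAbs(ctrl.capture("top"),alpha=1.8)
u,v=px("side",[.65,.2,.05])[0].astype(int);f=lambda i,u,v:cv2.resize(i[v-75:v+75,u-65:u+65],None,fx=3,fy=3,interpolation=cv2.INTER_CUBIC)
w,x=px("top",[.5,.25,.03])[0].astype(int)
cv2.imwrite("pics/s9.png",np.hstack([f(a,u,v),f(b,w,x)]))
s=ctrl.sense(); print(s["tcp_pos"],s["tool_rot"],s["force"])
```

```text
[0.66151105 0.20088396 0.09647089] [6.65411637e-02 9.97783380e-01 1.62815772e-04 7.57193053e-04] [0.22055004 0.30149844 0.73574354]
```

View pics/s9.png

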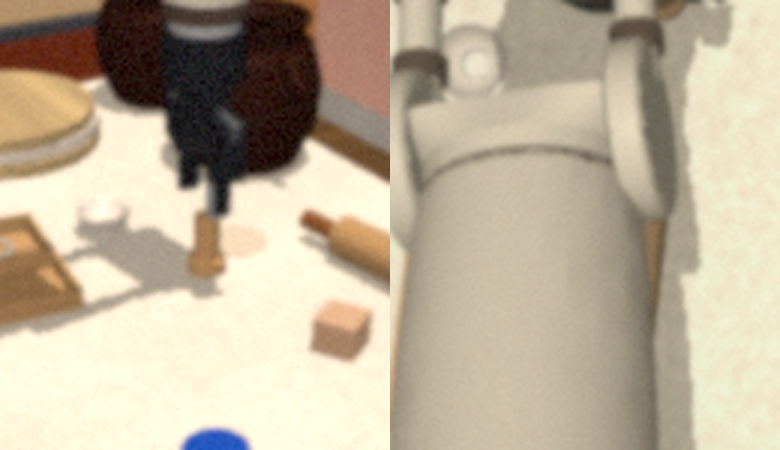

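The stamp (crop (205,245)) is below and between the open fingers. I'll lower onto its handle and grip.

>>> carry_out(plan="-0.5 0 0 -15 0 0 0;-0.5 0 0 -30 0 0 0;-0.5 0 0 -42 0 0 0;-0.5 0 0 -49 0 0 0;-0.5 0 0 -49 0 0 0;-0.5 0 0 -49 0 0 0;1 0 0 -49 0 0 0;1 0 0 -49 0 0 0;1 0 0 -49 0 0 0;1 0 0 -49 0 0 0;1 0 0 -49 0 0 0;1 0 0 -49 0 0 0", force=30)

```text
time_s: 25.68
tcp_pos: [0.662, 0.2006, 0.0473]
tool_rot: [0.066, 0.998, 0.0, 0.001]
force: [0.3, -0.3, 3.6]
finger_gap: 0.296
grasp_force: 29.7
```

>>> carry_out(plan="1 0 0 30 0 0 0;1 0 0 65 0 0 0;1 0 0 95 0 0 0;1 -10 3 110 0 0 0;1 -35 9 110 0 0 0;1 -65 17 110 0 0 0;1 -95 25 110 0 0 0;1 -125 32 110 0 0 0;1 -150 39 110 0 0 0;1 -167 43 110 0 0 0;1 -167 43 100 0 0 0;1 -167 43 75 0 0 0;1 -167 43 45 0 0 0;1 -167 43 22 0 0 0;1 -167 43 13 0 0 0;1 -167 43 10 0 0 0;1 -167 43 10 0 0 0")

```text
time_s: 27.1
tcp_pos: [0.4944, 0.2433, 0.0559]
tool_rot: [0.067, 0.998, -0.0, -0.0]
force: [-1.0, -0.4, -0.4]
finger_gap: 0.296
grasp_force: 29.7
```

Run:
```python
from h import *
a=cv2.convertScaleAbs(ctrl.capture("side"),alpha=1.6); b=cv2.convertScaleAbs(ctrl.capture("top"),alpha=1.8)
u,v=px("side",[.45,.26,.05])[0].astype(int);f=lambda i,u,v:cv2.resize(i[v-75:v+75,u-65:u+65],None,fx=3,fy=3,interpolation=cv2.INTER_CUBIC)
w,x=px("top",[.45,.25,.03])[0].astype(int)
cv2.imwrite("pics/s10.png",np.hstack([f(a,u,v),f(b,w,x)]))
s=ctrl.sense(); print(s["tcp_pos"],s["tool_rot"],s["force"])
```

```text
[0.49571808 0.24374714 0.05775613] [6.64914797e-02 9.97786032e-01 4.11469652e-04 1.32203465e-03] [ 0.1815568   0.42126632 -0.8340169 ]
```

View pics/s10.png

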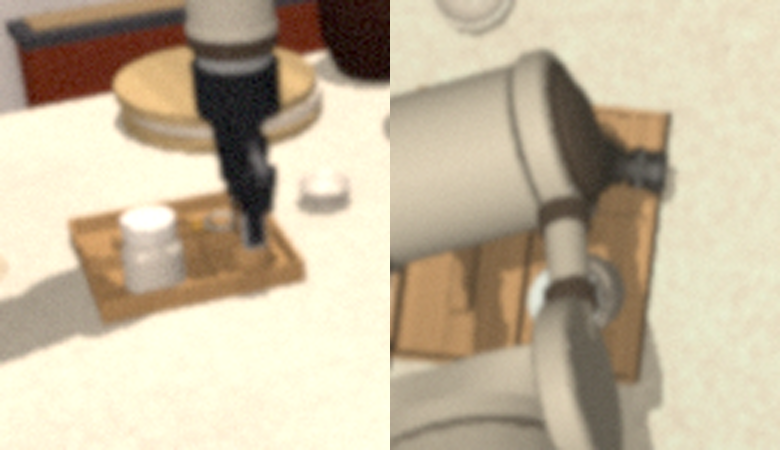

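The jar stands upright, and the stamp is over the small compartment. I'll lower about 6 mm.

>>> carry_out(plan="1 0 0 -3 0 0 0;1 0 0 -5 0 0 0;1 0 0 -6 0 0 0;1 0 0 -7 0 0 0;1 0 0 -7 0 0 0;1 0 0 -7 0 0 0")

```text
time_s: 27.7
tcp_pos: [0.4951, 0.2437, 0.0512]
tool_rot: [0.066, 0.998, 0.0, 0.001]
force: [-4.8, -0.9, 10.2]
finger_gap: 0.295
grasp_force: 30.6
```

>>> carry_out(plan="1 0 0 1 0 0 0;-0.1 0 0 1 0 0 0;-0.1 0 0 1 0 0 0;-0.1 0 0 1 0 0 0;-0.1 0 0 25 0 0 0;-0.1 0 0 60 0 0 0;-0.1 0 0 100 0 0 0;-0.1 -30 40 140 0 0 0;-0.1 -60 80 150 0 0 0;-0.1 -90 120 160 0 0 0;-0.1 -120 160 180 0 0 0;-0.1 -150 200 200 0 0 0;-0.1 -180 230 200 0 0 0;-0.1 -200 255 200 0 0 0;-0.1 -200 255 200 0 0 0;-0.1 -200 255 200 0 0 0;-0.1 -200 255 200 0 0 0")

```text
time_s: 29.12
tcp_pos: [0.2923, 0.5005, 0.2496]
tool_rot: [0.064, 0.998, 0.0, 0.0]
force: [1.3, 0.1, -0.5]
finger_gap: 0.551
grasp_force: 0.0
```

Run:
```python
from h import *
a=cv2.convertScaleAbs(ctrl.capture("side"),alpha=1.6); b=cv2.convertScaleAbs(ctrl.capture("top"),alpha=1.8)
g=lambda i,y,x:cv2.resize(i[y:y+200,x:x+400],(800,400),interpolation=cv2.INTER_CUBIC)
cv2.imwrite("pics/fin.png",cv2.resize(np.vstack([g(b,140,80),g(a,150,100)]),(600,600)))
```

```text
(no output)
```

View pics/fin.png

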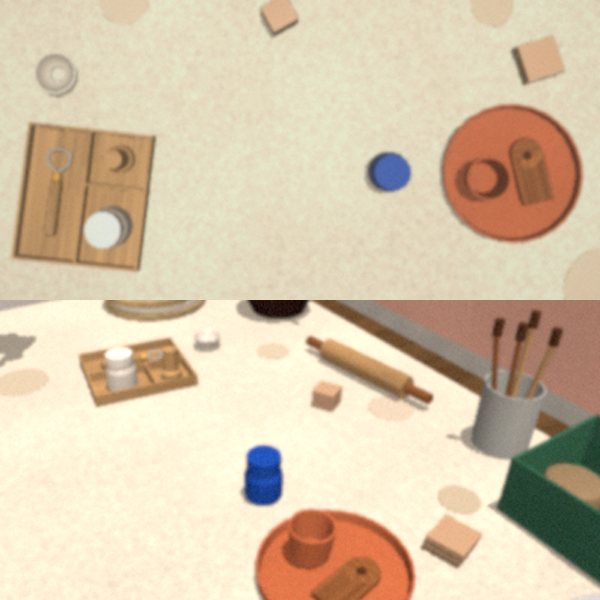

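The final view shows the rib flat and the cup upright in the dish. In the tray, the loop tool lies in the long compartment, with the jar and stamp upright in theirs. The bystanders are untouched and the arm is clear.

```bash
python3 -c "
from station import ctrl
print(ctrl.close_job())"
```

```text
the job is handed in; nothing more can be done
None
```

Both kits are made up in the order asked and the job is handed in, at about 29 s of the 120 s allowed; the last pictures show everything in place and the bystanders and blue jar untouched, though the hand-in returned no verdict.

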